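# Clear the guide bore and hold a dip probe centred in it

## Robot

A 6-joint arm with a two-finger parallel gripper is mounted at the origin on a cart in front of the work surface, level with it; the furniture and walls round the work are solid. World frame = base frame: x ahead of the robot, y to its left, z up, the work surface at z = 0. Lengths are in m, angles in degrees, forces in N, time in s.
With the tool pointing down it reaches from about 0.3 to 0.875 m from the base axis. Payload 6.4 kg.
Tool frame: the origin (TCP) lies between the finger pads; the fingertips stand 19 mm ahead of it and the grasp point (between the pads) is the TCP (r.nose_length is the distance from the TCP to the fingertips, in m); x points along the fingers, y is the direction in which the jaws open and shut, and the axes are right-handed (so a half turn about x gives the same grasp; the last joint's range is limited). The gripper opens to 88 mm and grips with 3 to 60 N. Pads are 18 mm wide; open, the fingers measure 123 mm over their backs; the gripper's body (75 mm by 187 mm) begins 45 mm behind the grasp point.
Start: joints at [-83.726, 10.359, 92.074, -0, 77.567, -11.82], TCP at [0.179, -0.547, 0.258] pointing down, gripper open.
Joint ranges: [-171.53, 171.53], [-51.25, 118.39], [17.06, 147.69], [-65.23, 245.23], [0, 150.52], [-178.68, 178.68]. Speed limits (degrees/s): [147.25, 147.25, 172.46, 180, 180, 180].

## Interface

Orientations are given as [roll, pitch, yaw] about the fixed x, y, z axes, in that order (R = Rz(yaw) Ry(pitch) Rx(roll)).
In Python, from bench import r gives the robot as it stands.
- The arm moves only by the shell command python3 -m crank 'ROWS' [FORCE]. ROWS is a JSON object of lists of equal length, an entry for each row: "claw": the finger opening in mm, from 0 to 88.1; "linear": the shift along the tool's x, y, z in mm, a list of three; "spin": the turn about the tool's x in rad. In form: {"claw": [claw, ...], "linear": [[x, y, z], ...], "spin": [spin, ...]}. A call has 1 to 20 rows; each row shifts and turns the commanded pose from where the row before left it, along the tool's axes as they then stand; what a row does not reach is not made up. A row lasts 1/10 s, in which the tool goes at most 50 mm and 8.59 degrees, less where a joint would pass 70% of its speed; a pose out of reach is approached as far as the arm can. A call with a gripper value outside its range is refused whole. The fingers move at their own pace and stop on an object; FORCE is the grip in N (left out, the last holds). Time passes only in rows, so rows that do not move let the fingers close. It gives the time, the measured TCP pose, the force and the opening at its end, in the units of the state.
- r.get_state(): the state, without advancing time (a new reading comes with each control period).
- r.capture(name): name is "scene" or "top" or "wrist"; returns a dict with "pixels" (480x640x3 uint8, blue, green, red), "vertical_fov" (degrees; the focal length in pixels is half the picture's height over the tangent of half this angle, whatever the lens; pixels are square), "cx", "cy" (the principal point, pixels), "k1" (the pictures are not rectified: a ray, as slopes to the right and down, at radius r is drawn at 1 + k1 r^2 times it, then the intrinsics apply), "cam_to_world" (4x4, takes a point from camera to world coordinates); the wrist camera has in their place "mount" (4x4, takes a point from camera to tool coordinates, whose origin is the TCP and whose axes are the tool frame's). Camera axes: x right, y down, z forward; pixel columns grow to the right and rows downward; lengths in m; the calibration is good to about 2 mm. A picture is of the moment at which its call begins: read the wrist's pose just before it. There is no depth.
- r.close_job(): hands the job in, once; it reports no verdict.
Trained networks look in the newest picture that a camera, given by its name, has taken for a name from the list of things; names that differ only in an ending like _2 or _b are one class to them, and where a whole thing is asked for, a point or a joint stands for the part that bears it (a point fixed in the world has none). Each returns a list of dicts, best first, with "p" (0 to 1); they miss things now and then, are a little off and sometimes report something else, mostly with a low value. They report only what shows in the picture. A call takes as long as a camera call.
- r.search_frame(camera, label): "box" ([left, top, right, bottom] in pixels, round what is visible of it).
- r.trace(camera, label): "mask" (480x640 bool, what is visible of it) and "box" ([left, top, right, bottom] in pixels, round what is visible of it).
- r.landmark_of(camera, label): "at" ([row, column] in pixels: a listed point, or the origin of a listed thing).
The state is a dict: "t": time; "joints": joint angles; "joint_velocities": joint speeds; "joint_efforts": joint torques, N m; "tcp_pos": TCP position; "orientation": TCP orientation; "contact_force": force on the tool from outside, world axes, zero at the start; "wrist_torque": the same for the moment, N m; "grip_width": opening from 0.0 (shut) to 1.0 (fully open).
Only numpy, scipy, OpenCV 4.12 (cv2) and the standard library are available. Lean on these libraries where they do the work, as an engineer would, in place of code of your own. Each camera call takes 0.05 s, during which the arm holds its last target. There are 200 camera calls.

## Task

A spatula was left lying across the hole of the guide stand: lay it flat and lengthwise in the long empty compartment of the tool tray. Then take the dip probe out of its holder by the handle and lower its stem from above through the guide hole into the beaker, without touching the guide or the beaker. Finish while holding it there, still and upright in the middle of the hole, with the tip about halfway down the beaker, and leave the other things on the bench alone.

Things in the scene. Friction and masses are not known exactly. Their poses are not given: they have to be found in the camera images.
- guide: Fixed grey metal stand: base 110 (x) x 120 (y) x 8 mm, uprights at y +-50 mm, flat bridge plate 60 (x) x 110 (y) mm from 104 to 116 mm above the worktop with a round 20 mm hole in its middle. Below, fixed on the base, an open beaker 70 mm across: inner floor 14 mm, rim 96 mm, halfway 55 mm above the worktop. Origin: underside, on the hole's axis; z up; yaw varies +-0.35 rad.
- bore (a point): Centre of the bore's mouth, on the top face of the guide's bridge plate, 116 mm above the worktop.
- spatula: Loose steel spatula, 12 mm wide (x), 170 mm long (y), 4 mm thick (z), 16 g; origin at the middle of its underside, long axis y. It starts flat on the guide's bridge plate across the bore, with both ends overhanging.
- tray: Fixed white tool tray, outer 128 (x) x 198 (y) mm, walls 4 mm thick and 14 mm high, floor 3 mm thick. Origin: centre of its underside, long axis y. Its -x side is one long empty compartment, 74 x 190 mm inside; the +x one, 42 mm wide, holds a hex key and a blade case (fixed). Stands on the left (+y).
- slot (a point): Centre of the inner floor of the tray's long empty compartment, 3 mm above the worktop; axes as the tray's.
- holder: Fixed probe holder: base 8 mm thick, column on its +x side (42 mm from the origin), plate 50 x 50 x 10 mm with its top 128 mm above the worktop, joined to the column by a 30 mm wide arm. Origin: underside, on the vertical axis of the plate's 12 mm hole, in which the probe hangs by its shoulder. Holder and guide may swap places from start to start.
- probe: Loose dip probe, about 60 g: round steel stem 8 mm thick and 115 mm long; above it a round white handle 24 mm thick and 60 mm tall (115 to 175 mm above the tip). Origin at the stem's tip, z up along the stem. Starts upright in the holder, tip 13 mm and handle 128 to 188 mm above the worktop; raised 115 mm its stem is free of the holder.
- probe_tip (a point): Tip (lower end) of the probe's stem.
- petri_dish: Bystander: clear petri dish 60 mm across, 13 mm high, loose; origin at the centre of its underside.
- tub_orange: Bystander: orange screw tub 70 mm across, 62 mm high, loose; origin at the centre of its underside.
- tape_roll: Bystander: roll of tape 92 mm across, 48 mm high, loose; origin at the centre of its underside.
- lab_timer: Bystander: white lab timer 32 x 66 x 54 mm, loose; origin at the centre of its underside.

How it is judged (in metres and radians):
On the way, in this order (a step that is already met when the one before it is completed fails the run):
1. the spatula lies flat in the tray's long compartment, released (x of spatula in the frame of slot between -0.03 and 0.03 m and y of spatula in the frame of slot between -0.015 and 0.015 m and z of spatula in the frame of slot below 0.005 m and angle between the y axis of spatula and the y axis of tray, either way round below 0.25 rad and angle between the z axis of spatula and the z axis of tray, either way round below 0.08 rad and contact force between spatula and the fingers below 0.05 N), for 0.2 s.
2. the probe is out of its holder, its tip above the guide's hole (z of probe_tip in the frame of bore above 0.001 m and horizontal distance between probe_tip and bore below 0.02 m), for 0.05 s.
At the end, for the whole second after the job is handed in: Gripper holds the probe in the bore, touching neither guide nor beaker: tip within 4.5 mm of the axis and 30 to 80 mm above the worktop, tilt under 0.08 rad, still (15 mm/s). Spatula flat and released in the tray's long compartment, within 0.25 rad of its length (all of step 1 and horizontal distance between probe_tip and bore below 0.0045 m and height (world z) of probe_tip between 0.03 and 0.08 m and angle between probe's own z axis and vertical below 0.08 rad and contact force between probe and the fingers above 1 N and contact force between probe and guide below 0.05 N and contact force between probe and holder below 0.05 N and linear speed of probe below 0.015 m/s); the arm keeps its last pose, push and grip.
It fails at once if the probe touches the guide or the beaker (contact force between probe and guide above 0.3 N).
It fails at once if the petri dish is pushed more than 2 cm (distance of petri_dish from where it was at the start of the episode above 0.02 m).
It fails at once if the screw tub is pushed more than 2 cm (distance of tub_orange from where it was at the start of the episode above 0.02 m).
It fails at once if the tape roll is pushed more than 2 cm (distance of tape_roll from where it was at the start of the episode above 0.02 m).
It fails at once if the lab timer is pushed more than 2 cm (distance of lab_timer from where it was at the start of the episode above 0.02 m).
It also fails if it takes over 72 s, if anything falls off the work surface, if the arm or the gripper's body presses on something with over 40 N, if the wrist force passes 120 N, or if a joint passes its speed limit or range.

## Working session

There is one attempt and no reset: what is moved stays moved. The work goes in short steps, Python scripts to look and compute and a shell command to move; the robot and the scene stay as the last step left them, time stands still between calls to the robot, and variables do not carry over. Pictures are saved under pics/ and viewed, about 8 in all and at most 12, crops included, and the job is handed in when it is done.

```bash
mkdir -p pics; ls; cat > h.py <<'E'
import numpy as np, cv2, json
from bench import r
from scipy.spatial.transform import Rotation as R
def tool():
    s=r.get_state(); T=np.eye(4); T[:3,:3]=R.from_euler('xyz',s['orientation'],degrees=True).as_matrix(); T[:3,3]=s['tcp_pos']; return T
def cap(n,save=None):
    T=tool(); c=r.capture(n)
    c['T']=np.array(c['cam_to_world']) if 'cam_to_world' in c else T@np.array(c['mount'])
    c['f']=240/np.tan(np.radians(c['vertical_fov'])/2)
    if save: cv2.imwrite('pics/'+save,c['pixels'])
    return c
def K(c): return np.array([[c['f'],0,c['cx']],[0,c['f'],c['cy']],[0,0,1]])
def D(c): return np.array([c['k1'],0,0,0.])
def toz(c,uv,z):
    uv=np.array(uv,float).reshape(-1,1,2)
    n=cv2.undistortPoints(uv,K(c),D(c)).reshape(-1,2)
    d=np.c_[n,np.ones(len(n))]@c['T'][:3,:3].T; o=c['T'][:3,3]
    return o+d*((z-o[2])/d[:,2])[:,None]
def proj(c,P):
    Ti=np.linalg.inv(c['T']); P=np.array(P,float).reshape(-1,3)
    return cv2.projectPoints(P,cv2.Rodrigues(Ti[:3,:3])[0],Ti[:3,3],K(c),D(c))[0].reshape(-1,2)
E
python3 - <<'E'
from h import *
s=r.get_state(); print({k:np.round(v,3).tolist() for k,v in s.items()}, r.nose_length)
for n in ['top','scene']:
    c=cap(n,n+'0.png'); print(n,c['T'].round(3).tolist(),c['f'],c['k1'])
    for l in ['guide','bore','spatula','tray','slot','holder','probe','probe_tip','petri_dish','tub_orange','tape_roll','lab_timer']:
        try: 
            a=r.landmark_of(n,l)[:2]; b=r.search_frame(n,l)[:2]
        except Exception as e: print(l,e); continue
        zz={'bore':.116,'spatula':.116,'slot':.003,'probe_tip':.013,'probe':.013}.get(l,0)
        for x in a: print(l,np.round(x['at'],1),round(x['p'],2),toz(c,[x['at'][1],x['at'][0]],zz)[0].round(4), end=' ')
        print([ (np.round(x['box']).tolist(),round(x['p'],2)) for x in b])
E
```

```text
pics
{'t': 0.0, 'joints': [-83.726, 10.4, 92.133, 0.002, 77.567, -11.82], 'joint_velocities': [-0.054, -0.03, 0.048, -0.119, -0.089, 0.077], 'joint_efforts': [0.002, -43.387, -34.184, 0.07, 0.038, -0.0], 'tcp_pos': [0.179, -0.546, 0.257], 'orientation': [-102.749, 89.899, 95.345], 'contact_force': [0.45, -0.089, -0.158], 'wrist_torque': [0.004, 0.007, 0.009], 'grip_width': 0.998} 0.019
top [[-0.001, -0.991, 0.137, 0.398], [-1.0, -0.001, -0.02, -0.008], [0.02, -0.137, -0.99, 1.112], [0.0, 0.0, 0.0, 1.0]] 465.697985774796 -0.019925847588647936
guide [261.3 308.6] 0.86 [0.5189 0.0102 0.    ] [([282.0, 237.0, 337.0, 288.0], 0.74)]
bore [259.3 308.1] 0.84 [0.5106 0.0094 0.116 ] [([284.0, 238.0, 337.0, 289.0], 0.92)]
spatula [256.2 313.5] 0.69 [ 0.5173 -0.0022  0.116 ] [([277.0, 249.0, 357.0, 271.0], 0.56)]
tray [288.  186.3] 0.6 [0.455 0.3   0.   ] tray [186.8 467.8] 0.59 [ 0.7047 -0.3831  0.    ] [([141.0, 254.0, 233.0, 317.0], 0.72), ([279.0, 248.0, 355.0, 270.0], 0.62)]
slot [296.3 189.4] 0.7 [0.4353 0.2911 0.003 ] [([143.0, 260.0, 230.0, 318.0], 0.82), ([282.0, 237.0, 340.0, 292.0], 0
[... 1616 characters left out ...]
325.3 185.4] 0.18 [0.6693 0.3623 0.013 ] []
probe_tip [356.5 271.1] 0.65 [0.4368 0.2967 0.013 ] probe_tip [280.2 237.6] 0.44 [0.6652 0.1723 0.013 ] []
petri_dish [296.1 356.4] 0.55 [0.3853 0.012  0.    ] petri_dish [282.8 236.2] 0.25 [0.6704 0.1745 0.    ] [([343.0, 284.0, 367.0, 305.0], 0.93), ([220.0, 313.0, 312.0, 395.0], 0.51)]
tub_orange [282.1 235.6] 0.94 [0.6734 0.1737 0.    ] [([222.0, 259.0, 248.0, 292.0], 0.94)]
tape_roll [173.4 346.6] 0.74 [ 0.7004 -0.3774  0.    ] tape_roll [268.7 318.7] 0.6 [ 0.5233 -0.0021  0.    ] [([335.0, 153.0, 364.0, 178.0], 0.7), ([382.0, 184.0, 398.0, 223.0], 0.67)]
lab_timer [323.2 185.1] 0.8 [0.6832 0.3535 0.    ] [([169.0, 307.0, 198.0, 334.0], 0.95)]
```

```bash
python3 - <<'E'
import cv2
a=cv2.imread('pics/top0.png'); cv2.imwrite('pics/a.png',cv2.resize(a[150:350,110:510],None,fx=2,fy=2,interpolation=cv2.INTER_CUBIC))
E
```

```text
(no output)
```

View pics/a.png

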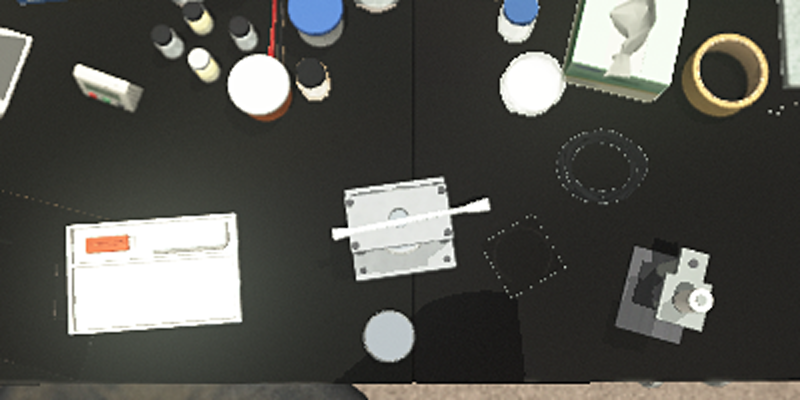

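```bash
cat >> h.py <<'E'
def go(P,yaw=None):
    """print tool-frame shift (mm) to world point P, and spin so that tool y axis points along yaw (mod 180)"""
    T=tool(); print('shift mm',(T[:3,:3].T@(np.array(P)-T[:3,3])*1000).round(1), end=' ')
    if yaw is not None:
        y=T[:3,1]; d=yaw-np.arctan2(y[1],y[0]); d=(d+np.pi/2)%np.pi-np.pi/2
        print('spin',round(-d,4),end=' ')
    print('j6',round(r.get_state()['joints'][5],1))
E
python3 - <<'E'
from h import *
print(tool().round(3)); c=cap('wrist'); print(np.array(c['mount']).round(3),c['f'],c['k1'],r.get_state()['t'])
go([.45,0,.36],0); go([.45,0,.36],np.pi/2)
E
```

```text
[[-0.     0.311 -0.951  0.179]
 [ 0.    -0.951 -0.311 -0.547]
 [-1.    -0.     0.     0.258]
 [ 0.     0.     0.     1.   ]]
[[-0.001 -0.284  0.959 -0.127]
 [ 1.     0.     0.001  0.   ]
 [-0.     0.959  0.284 -0.073]
 [ 0.     0.     0.     1.   ]] 420.3974946209705 -0.07453954893912108 2.55
shift mm [-102.3 -435.3 -427.7] spin -1.255 j6 -11.8
shift mm [-102.3 -435.3 -427.7] spin 0.3158 j6 -11.8
```

```bash
python3 -m crank '{"claw":[40,40,40,40,40,40,40,40,40,40,40,40,40,40,40,40,40,40],"linear":[[-2.3,-23.6,-27.4],[-2.3,-23.6,-27.4],[-2.3,-23.6,-27.4],[-2.3,-23.6,-27.4],[-2.3,-23.6,-27.4],[-2.3,-23.6,-27.4],[-2.3,-23.6,-27.4],[-2.3,-23.6,-27.4],[-2.3,-23.6,-27.4],[-2.3,-23.6,-27.4],[-2.3,-23.6,-27.4],[-2.3,-23.6,-27.4],[-2.3,-23.6,-27.4],[-2.3,-23.6,-27.4],[-2.3,-23.6,-27.4],[-2.3,-23.6,-27.4],[-2.3,-23.6,-27.4],[-2.3,-23.6,-27.4]],"spin":[0,0,0,0,0,0,0,0,0,0,0,0,0,0,0,0,0,0]}' && python3 -m crank '{"claw":[40,40,40,40,40,40,40,40,40,40,40,40],"linear":[[0,0,0],[0,0,0],[0,0,0],[0,0,0],[0,0,0],[0,0,0],[0,0,0],[0,0,0],[0,0,0],[0,0,0],[0,0,0],[0,0,0]],"spin":[-0.1445,-0.1445,-0.1445,-0.1445,-0.1445,-0.1445,-0.1445,-0.1445,-0.1445,-0.1445,0,0]}' && python3 - <<'E'
from h import *
print(tool().round(4), r.get_state()['t'])
c=cap('wrist','w1.png'); np.save('w1T.npy',c['T'])
for l,z in [('guide',0),('bore',.116),('spatula',.118)]:
    for x in r.landmark_of('wrist',l)[:2]: print(l,np.round(x['at'],1),round(x['p'],2),toz(c,[x['at'][1],x['at'][0]],z)[0].round(4))
m=r.trace('wrist','spatula')[0]; print(m['p'],m['box'])
pts=np.argwhere(m['mask'])[:,::-1]; P=toz(c,pts,.120)[:,:2]
(cx,sz,_)=cv2.minAreaRect((P*1000).astype(np.float32)); print('rect',cx,sz,_)
v=np.linalg.svd(P-P.mean(0),full_matrices=False)[2][0]; print('mean',P.mean(0),'axis yaw',np.arctan2(v[1],v[0])); t=(P-P.mean(0))@v; print(t.min(),t.max(), 'mid',P.mean(0)+v*(t.min()+t.max())/2)
E
```

```text
t: 4.35
tcp_pos: [0.5161, 0.0119, 0.2994]
orientation: [141.7, 90.0, -20.2]
contact_force: [-0.4, -0.2, 1.1]
grip_width: 0.453
t: 5.55
tcp_pos: [0.5155, 0.0104, 0.2992]
orientation: [71.0, 90.0, -8.3]
contact_force: [0.2, -0.0, 0.0]
grip_width: 0.452
[[ 1.000e-04  9.827e-01  1.850e-01  5.155e-01]
 [-0.000e+00  1.850e-01 -9.827e-01  1.040e-02]
 [-1.000e+00  1.000e-04  0.000e+00  2.992e-01]
 [ 0.000e+00  0.000e+00  0.000e+00  1.000e+00]] 5.55
guide [190.7 316.4] 0.86 [0.5115 0.0075 0.    ]
guide [236.6 310.5] 0.53 [ 0.5143 -0.0417  0.    ]
bore [221.4 316.3] 0.94 [0.5131 0.0045 0.116 ]
spatula [236.2 308.4] 0.67 [ 0.5093 -0.0075  0.118 ]
0.93 [298.4, 123.1, 321.6, 337.7]
rect (511.0394287109375, -7.658653259277344) (12.270589828491211, 169.7664031982422) 10.795243263244629
mean [ 0.50965707 -0.00305051] axis yaw -1.3758721696061944
-0.08012777927407201 0.0897045697096394 mid [ 0.51058454 -0.00774822]
```

View pics/w1.png

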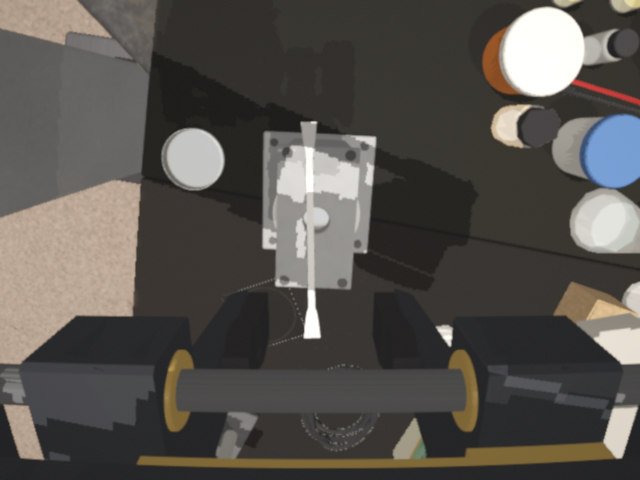

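```bash
python3 -m crank '{"claw":[30,30,30,30,30,30,30,30,30,30,30,30],"linear":[[0,-7.8,16.9],[30,0,0],[30,0,0],[30,0,0],[30,0,0],[20,0,0],[9,0,0],[4,0,0],[3,0,0],[3,0,0],[0,0,0],[0,0,0]],"spin":[-0.009,0,0,0,0,0,0,0,0,0,0,0]}' && python3 - <<'E'
from h import *
c=cap('wrist','w2.png'); print(tool()[:3,3],r.get_state()['contact_force'])
print([(x['at'],x['p'],toz(c,[x['at'][1],x['at'][0]],.116)[0].round(4)) for x in r.landmark_of('wrist','bore')[:2]])
E
```

```text
t: 7.0
tcp_pos: [0.5114, -0.0077, 0.1407]
orientation: [65.9, 89.9, -12.7]
contact_force: [-0.4, 0.3, -0.8]
grip_width: 0.341
[ 0.5113866  -0.00776101  0.14070075] [-0.37195499 -0.42367861  0.79130351]
[([277.2, 331.7], 0.68, array([0.5131, 0.0051, 0.116 ]))]
```

View pics/w2.png

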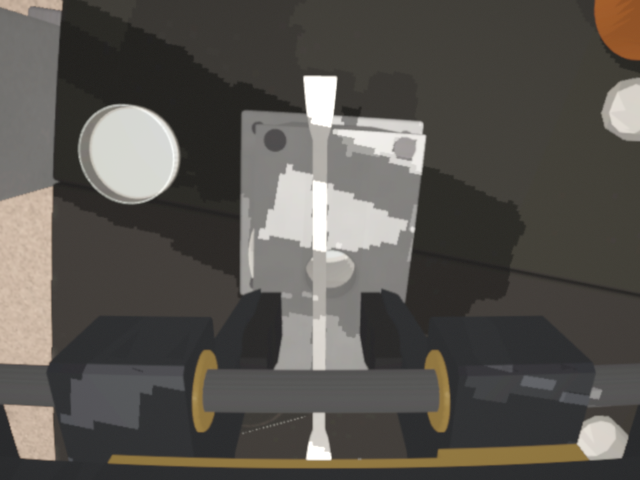

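```bash
python3 -m crank '{"claw":[30,30,30,30,30],"linear":[[1.5,0,0],[1.5,0,0],[0.9,0,0],[0,0,0],[0,0,0]],"spin":[0,0,0,0,0]}' 12
```

```text
t: 7.6
tcp_pos: [0.511, -0.0077, 0.1362]
orientation: [-111.1, 90.0, 170.3]
contact_force: [0.6, -0.1, 1.1]
grip_width: 0.343
```

```bash
python3 -m crank '{"claw":[0,0,0,0,0,0,0,0],"linear":[[0,0,0],[0,0,0],[0,0,0],[0,0,0],[0,0,0],[0,0,0],[0,0,0],[0,0,0]],"spin":[0,0,0,0,0,0,0,0]}' 12; python3 -m crank '{"claw":[0,0,0,0,0,0,0,0],"linear":[[-5,0,0],[-10,0,0],[-20,0,0],[-20,0,0],[-20,0,0],[0,0,0],[0,0,0],[0,0,0]],"spin":[0,0,0,0,0,0,0,0]}' && python3 - <<'E'
from h import *
print(tool()[:3,3],r.get_state()['joints'])
c=cap('wrist','w3.png')
print([(x['at'],x['p'],toz(c,[x['at'][1],x['at'][0]],.116)[0].round(4)) for x in r.landmark_of('wrist','bore')[:2]])
cv2.imwrite('pics/w3b.png',np.vstack([c['pixels'][:,100:540]]))
E
```

```text
t: 8.4
tcp_pos: [0.511, -0.0077, 0.1362]
orientation: [70.2, 90.0, -8.4]
contact_force: [0.3, 0.6, 1.6]
grip_width: 0.126
t: 9.2
tcp_pos: [0.5104, -0.0075, 0.2103]
orientation: [-114.7, 89.9, 166.7]
contact_force: [0.8, -1.5, -0.2]
grip_width: 0.123
[ 0.51037356 -0.00754866  0.21026219] [-1.41899500e+01  4.95632851e+00  1.03903720e+02 -1.39077219e-03
  7.12272636e+01 -2.55881754e+01]
[([228.3, 330.1], 0.69, array([0.5126, 0.0063, 0.116 ]))]
```

View pics/w3b.png

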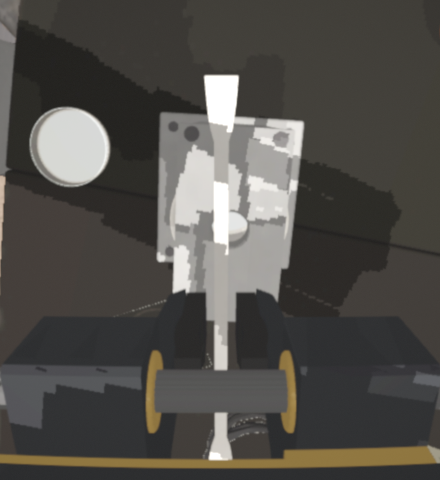

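```bash
python3 -m crank '{"claw":[0,0,0,0,0,0,0,0,0,0,0,0,0,0],"linear":[[-7,-1.4,-30.6],[-7,-1.4,-30.6],[-7,-1.4,-30.6],[-7,-1.4,-30.6],[-7,-1.4,-30.6],[-7,-1.4,-30.6],[-7,-1.4,-30.6],[-7,-1.4,-30.6],[-7,-1.4,-30.6],[-7,-1.4,-30.6],[0,0,0],[0,0,0],[0,0,0],[0,0,0]],"spin":[0,0,0,0,0,0,0,0,0,0,0,0,0,0]}' && python3 - <<'E'
from h import *
print(tool()[:3,3],r.get_state()['joints'])
c=cap('wrist','w4.png'); np.save('w4T.npy',c['T'])
for l,z in [('slot',.003),('tray',0)]:
    for x in r.landmark_of('wrist',l)[:2]: print(l,np.round(x['at'],1),round(x['p'],2),toz(c,[x['at'][1],x['at'][0]],z)[0].round(4))
for m in r.trace('wrist','tray')[:1]:
    pts=np.argwhere(m['mask'])[:,::-1]; P=toz(c,pts,.010)[:,:2]; print(m['p'],m['box'],cv2.minAreaRect((P*1000).astype(np.float32)))
c=cap('top')
for m in r.trace('top','tray')[:1]:
    pts=np.argwhere(m['mask'])[:,::-1]; P=toz(c,pts,.010)[:,:2]; print(m['p'],m['box'],cv2.minAreaRect((P*1000).astype(np.float32)))
E
```

```text
t: 10.7
tcp_pos: [0.437, 0.2884, 0.2806]
orientation: [-68.8, 89.9, -147.5]
contact_force: [-0.2, -0.5, -0.0]
grip_width: 0.126
[0.43696524 0.28843008 0.28057764] [ 2.04333686e+01  2.65320882e+00  9.78760483e+01 -1.40732587e-02
  7.95354396e+01  9.11819164e+00]
slot [185.5 321.2] 0.74 [0.4357 0.295  0.003 ]
tray [191.6 347.6] 0.8 [0.4624 0.2937 0.    ]
0.71 [271.9, 75.6, 429.1, 295.1] ((458.8872375488281, 294.34014892578125), (130.77947998046875, 200.90586853027344), 4.238487243652344)
0.56 [152.1, 255.4, 233.1, 316.7] ((458.9075622558594, 284.2630615234375), (130.3259735107422, 175.05650329589844), 4.013612747192383)
```

View pics/w4.png

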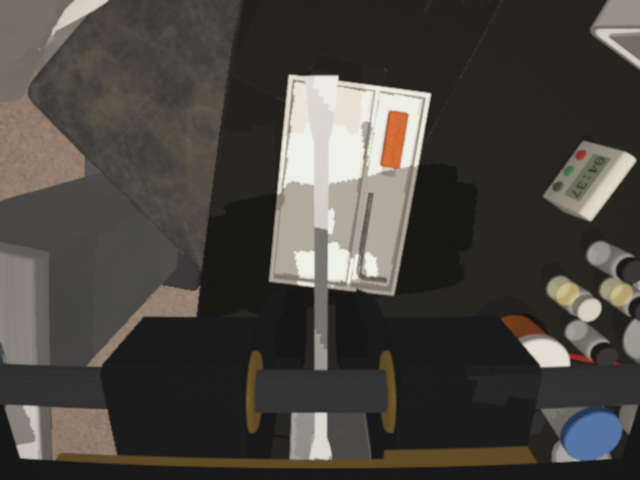

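```bash
python3 - <<'E'
from h import *
go([.436,.2935,.030],.074)
E
```

```text
shift mm [ 2.512e+02 -1.000e-01 -4.400e+00] spin 0.1243 j6 9.1
```

```bash
python3 -m crank '{"claw":[0,0,0,0,0,0,0,0,0,0,0,0,0],"linear":[[0,0,-4.4],[0,0,0],[30,0,0],[30,0,0],[30,0,0],[30,0,0],[30,0,0],[30,0,0],[30,0,0],[20,0,0],[15,0,0],[0,0,0],[0,0,0]],"spin":[0,0.1243,0,0,0,0,0,0,0,0,0,0,0]}' && python3 - <<'E'
from h import *
go([.436,.2935,.0235],.074); print(tool()[:3,3])
E
```

```text
t: 12.3
tcp_pos: [0.4363, 0.2941, 0.0366]
orientation: [112.9, 90.0, 27.2]
contact_force: [-0.1, 0.3, 0.7]
grip_width: 0.122
shift mm [13.1 -0.3  0.6] spin 0.0008 j6 16.8
[0.43625946 0.29410711 0.03663884]
```

```bash
python3 -m crank '{"claw":[0,0,0,0,0,0],"linear":[[5,0,0],[5,0,0],[2,0,0],[0.8,0,0],[0,0,0],[0,0,0]],"spin":[0,0,0,0,0,0]}'
```

```text
t: 12.9
tcp_pos: [0.436, 0.2939, 0.0235]
orientation: [113.2, 90.0, 27.5]
contact_force: [-0.5, -0.2, 0.5]
grip_width: 0.123
```

```bash
python3 -m crank '{"claw":[24,24,24,24,24],"linear":[[0,0,0],[0,0,0],[0,0,0],[0,0,0],[0,0,0]],"spin":[0,0,0,0,0]}' && python3 -m crank '{"claw":[24,24,24,24,24,24,24,24,24,24,24],"linear":[[-5,0,0],[-10,0,0],[-30,0,0],[-40,0,0],[-40,0,0],[-40,0,0],[-40,0,0],[-40,0,0],[-20,0,0],[0,0,0],[0,0,0]],"spin":[0,0,0,0,0,0,0,0,0,0,0]}' && python3 - <<'E'
from h import *
print(tool()[:3,3])
c=cap('wrist','w5.png')
for n,z in (('spatula',.006),('tray',.01)):
    m=r.trace('wrist',n)[0]; P=toz(c,np.argwhere(m['mask'])[:,::-1],z)[:,:2]; print(n,m['p'],cv2.minAreaRect((P*1000).astype(np.float32)))
E
```

```text
t: 13.4
tcp_pos: [0.4359, 0.2938, 0.0234]
orientation: [137.3, 90.0, 51.5]
contact_force: [-0.1, -0.2, 0.1]
grip_width: 0.27
t: 14.5
tcp_pos: [0.4357, 0.2937, 0.2885]
orientation: [106.0, 90.0, 20.3]
contact_force: [-0.2, 1.1, -0.7]
grip_width: 0.27
[0.4356752  0.29374486 0.28853481]
spatula 0.91 ((435.65411376953125, 293.844970703125), (11.441718101501465, 169.10353088378906), 4.303802013397217)
tray 0.95 ((458.5849914550781, 294.891845703125), (130.44654846191406, 198.9251708984375), 4.555797100067139)
```

View pics/w5.png

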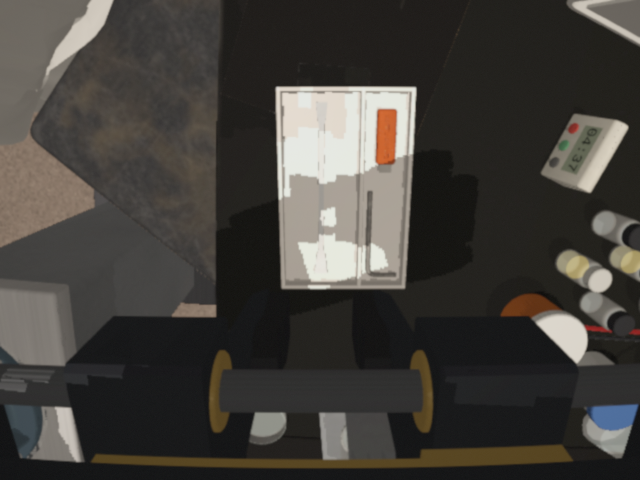

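```bash
python3 -m crank '{"claw":[50,50,50,50,50,50,50,50,50,50,50,50,50],"linear":[[-1.1,5.6,28.9],[-1.1,5.6,28.9],[-1.1,5.6,28.9],[-1.1,5.6,28.9],[-1.1,5.6,28.9],[-1.1,5.6,28.9],[-1.1,5.6,28.9],[-1.1,5.6,28.9],[-1.1,5.6,28.9],[-1.1,5.6,28.9],[0,0,0],[0,0,0],[0,0,0]],"spin":[0,0,0,0,0,0,0,0,0,0,0,0,0]}' && python3 - <<'E'
from h import *
print(tool().round(4))
for n in ['wrist','top','scene']:
    c=cap(n,n+'6.png'); print(n)
    for x in r.landmark_of(n,'bore')[:1]: print('bore',np.round(x['at'],1),round(x['p'],2),toz(c,[x['at'][1],x['at'][0]],.116)[0].round(4))
    for x in r.landmark_of(n,'guide')[:1]: print('guide',np.round(x['at'],1),round(x['p'],2),toz(c,[x['at'][1],x['at'][0]],0)[0].round(4))
    if n=='wrist': cw=c
c=cw; u,v=proj(c,[.513,.006,.116])[0].astype(int); print(u,v)
cv2.imwrite('pics/b6.png',cv2.resize(c['pixels'][v-70:v+70,u-90:u+90],None,fx=4,fy=4,interpolation=cv2.INTER_CUBIC))
E
```

```text
t: 15.95
tcp_pos: [0.5128, 0.0107, 0.2985]
orientation: [-117.7, 89.9, 156.6]
contact_force: [0.1, -0.8, 1.1]
grip_width: 0.571
[[-1.700e-03  9.972e-01  7.520e-02  5.128e-01]
 [ 7.000e-04  7.520e-02 -9.972e-01  1.070e-02]
 [-1.000e+00 -1.700e-03 -9.000e-04  2.985e-01]
 [ 0.000e+00  0.000e+00  0.000e+00  1.000e+00]]
wrist
bore [223.1 317.2] 0.97 [0.5103 0.0041 0.116 ]
guide [194.8 319.5] 0.62 [0.5115 0.0046 0.    ]
top
bore [296.6 189. ] 0.74 [0.4308 0.2614 0.116 ]
guide [284.6 185. ] 0.64 [0.463  0.3033 0.    ]
scene
bore [243.4 318.2] 0.94 [0.5165 0.0074 0.116 ]
guide [267.7 319.3] 0.85 [ 0.5242 -0.006   0.    ]
320 220
```

View pics/b6.png

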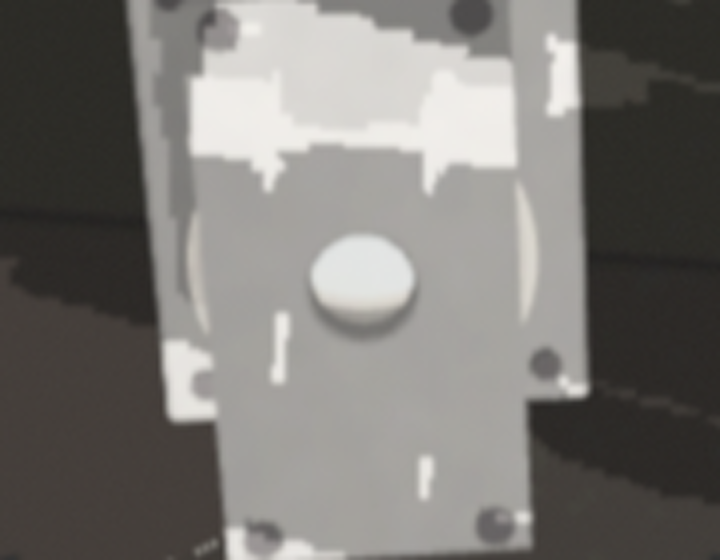

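```bash
python3 - <<'E'
from h import *
B=[]
for i in range(4):
    c=cap('wrist'); p=toz(c,[320.75,221.75],.116)[0]; x=r.landmark_of('wrist','bore')[0]['at']; B.append(p); print(p.round(4),toz(c,[x[1],x[0]],.116)[0].round(4))
print(np.mean(B,0)); T=tool()
yaw=np.arctan2(T[1,1],T[0,1]); print(yaw); go([.42,-.25,.33],.074)
c=cap('top'); 
for l in ('probe','holder'):
  for m in r.trace('top',l)[:1]: print(l,m['p'],m['box'])
E
```

```text
[0.5138 0.0044 0.116 ] [0.5136 0.0057 0.116 ]
[0.5138 0.0043 0.116 ] [0.5137 0.0059 0.116 ]
[0.5138 0.0041 0.116 ] [0.5131 0.0044 0.116 ]
[0.5138 0.0041 0.116 ] [0.5126 0.0045 0.116 ]
[0.51381497 0.0042186  0.116     ]
0.07457547027510168
shift mm [ -30.6 -112.4  252.1] spin 0.0006 j6 -16.4
probe 0.59 [145.4, 258.1, 225.8, 320.4]
holder 0.84 [415.8, 272.8, 465.4, 322.3]
```

```bash
python3 -m crank '{"claw":[50,50,50,50,50,50,50,50,50,50,50,50,50],"linear":[[-6.2,-11.5,29.3],[-6.2,-11.5,29.3],[-6.2,-11.5,29.3],[-6.2,-11.5,29.3],[-6.2,-11.5,29.3],[-6.2,-11.5,29.3],[-6.2,-11.5,29.3],[-6.2,-11.5,29.3],[-6.2,-11.5,29.3],[-6.2,-11.5,29.3],[0,0,0],[0,0,0],[0,0,0]],"spin":[0,0,0,0,0,0,0,0,0,0,0,0,0]}' && python3 - <<'E'
from h import *
print(tool().round(4))
c=cap('wrist','w7.png'); np.savez('w7.npz',**{k:c[k] for k in('T','f','cx','cy','k1')})
for l,z in [('probe',.013),('holder',0),('probe_tip',.013)]:
    for x in r.landmark_of('wrist',l)[:2]: print(l,np.round(x['at'],1),round(x['p'],2),toz(c,[x['at'][1],x['at'][0]],z)[0].round(4))
for x in r.trace('wrist','probe')[:2]: print(x['p'],x['box'])
E
```

```text
t: 18.25
tcp_pos: [0.4206, -0.2901, 0.361]
orientation: [-166.5, 89.9, 107.8]
contact_force: [0.1, 0.6, 0.3]
grip_width: 0.568
[[-3.000e-04  9.972e-01  7.510e-02  4.206e-01]
 [ 9.000e-04  7.510e-02 -9.972e-01 -2.901e-01]
 [-1.000e+00 -2.000e-04 -9.000e-04  3.610e-01]
 [ 0.000e+00  0.000e+00  0.000e+00  1.000e+00]]
probe [188.2 321.9] 0.95 [ 0.4225 -0.2974  0.013 ]
probe [274.3 534.1] 0.63 [ 0.6916 -0.383   0.013 ]
holder [186.8 322. ] 0.9 [ 0.4227 -0.298   0.    ]
0.64 [306.7, 198.1, 340.4, 239.3]
```

View pics/w7.png

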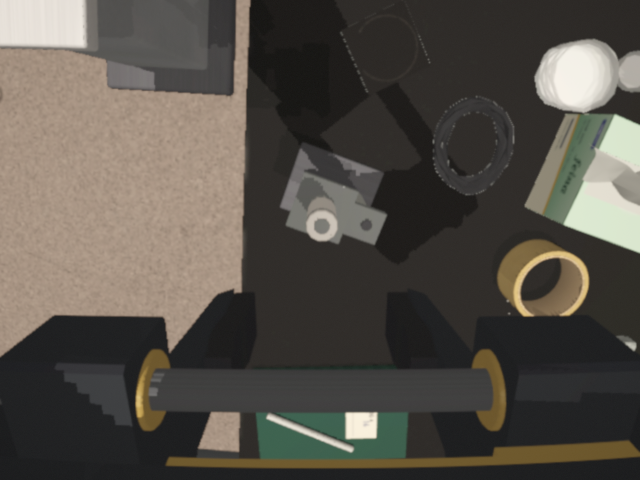

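```bash
python3 - <<'E'
from h import *
c=dict(np.load('w7.npz')); P=toz(c,[322,224],.188)[0]; print(P); go([P[0],P[1],.162],.0746)
img=cv2.imread('pics/w7.png'); cv2.imwrite('pics/w7b.png',cv2.resize(img[185:265,280:380],None,fx=6,fy=6,interpolation=cv2.INTER_CUBIC))
E
```

```text
[ 0.42192035 -0.29463359  0.188     ]
shift mm [199.4   0.8   4.5] spin 0.0013 j6 -52.3
```

View pics/w7b.png

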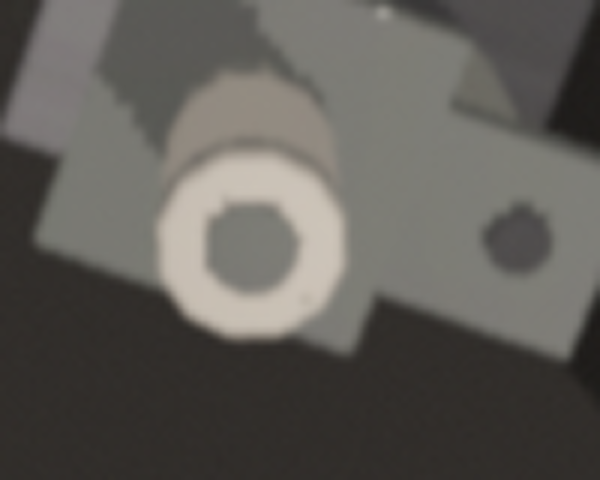

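```bash
python3 -m crank '{"claw":[56,56,56,56,56,56,56,56,56,56],"linear":[[0,0.8,5.9],[40,0,0],[40,0,0],[40,0,0],[30,0,0],[20,0,0],[15,0,0],[14,0,0],[0,0,0],[0,0,0]],"spin":[0,0,0,0,0,0,0,0,0,0]}' && python3 - <<'E'
from h import *
go([.422,-.296,.162],.0746); print(tool()[:3,3])
E
python3 -m crank '{"claw":[0,0,0,0,0,0,0,0,0,0],"linear":[[0,0,0],[0,0,0],[0,0,0],[0,0,0],[0,0,0],[0,0,0],[0,0,0],[0,0,0],[0,0,0],[0,0,0]],"spin":[0,0,0,0,0,0,0,0,0,0]}' 30
```

```text
t: 19.5
tcp_pos: [0.4219, -0.297, 0.1627]
orientation: [45.0, 90.0, -40.8]
contact_force: [1.1, -0.8, -0.2]
grip_width: 0.635
shift mm [ 0.7  0.1 -1. ] spin 0.0001 j6 -52.6
[ 0.42194683 -0.29698802  0.16265557]
t: 20.5
tcp_pos: [0.4219, -0.2969, 0.1628]
orientation: [36.3, 90.0, -49.4]
contact_force: [-0.6, 1.5, 5.4]
grip_width: 0.263
```

```bash
python3 -m crank '{"claw":[0,0,0,0,0,0,0,0,0,0,0,0,0],"linear":[[-3,0,0],[-7,0,0],[-15,0,0],[-15,0,0],[-15,0,0],[-15,0,0],[-15,0,0],[-20,0,0],[-20,0,0],[-15,0,0],[-10,0,0],[0,0,0],[0,0,0]],"spin":[0,0,0,0,0,0,0,0,0,0,0,0,0]}' && python3 - <<'E'
from h import *
print(tool().round(4),r.get_state()['joints']); B=[.5137,.0045]
for n in ['wrist','top','scene']:
    c=cap(n,n+'8.png')
    for l in ('probe','probe_tip'):
        for x in r.landmark_of(n,l)[:2]: print(n,l,np.round(x['at'],1),round(x['p'],2),toz(c,[x['at'][1],x['at'][0]],.163)[0].round(4))
    T=tool(); print('pred tip px',proj(c,[T[0,3],T[1,3],T[2,3]-.1497])[0], 'top',proj(c,[T[0,3],T[1,3],T[2,3]+.0253])[0])
go([B[0],B[1],T[2,3]],.0746)
E
```

```text
t: 21.8
tcp_pos: [0.4216, -0.2966, 0.3119]
orientation: [-142.8, 90.0, 131.5]
contact_force: [0.1, -0.0, -0.7]
grip_width: 0.263
[[-5.000e-04  9.972e-01  7.460e-02  4.216e-01]
 [ 5.000e-04  7.460e-02 -9.972e-01 -2.966e-01]
 [-1.000e+00 -4.000e-04 -6.000e-04  3.119e-01]
 [ 0.000e+00  0.000e+00  0.000e+00  1.000e+00]] [-4.83376739e+01  2.20516104e-01  9.67452906e+01  1.45446031e-04
  8.30755573e+01 -5.26157996e+01]
wrist probe [224.  322.3] 0.83 [ 0.4225 -0.295   0.163 ]
wrist probe_tip [224.  319.2] 0.59 [ 0.4204 -0.2951  0.163 ]
pred tip px [320.5479045 225.4059347] top [320.02412825 380.9042919 ]
top probe [300.6 456.8] 0.46 [ 0.4207 -0.2949  0.163 ]
top probe_tip [300.7 455.7] 0.7 [ 0.4205 -0.2926  0.163 ]
top probe_tip [298.  189.2] 0.7 [0.4264 0.2482 0.163 ]
pred tip px [457.46373932 300.20643717] top [488.88919579 297.49419437]
pred tip px [412.48960868 183.33442625] top [419.89201762 131.77732738]
shift mm [ 1.000e-01  1.142e+02 -2.935e+02] spin 0.0001 j6 -52.6
```

View pics/wrist8.png

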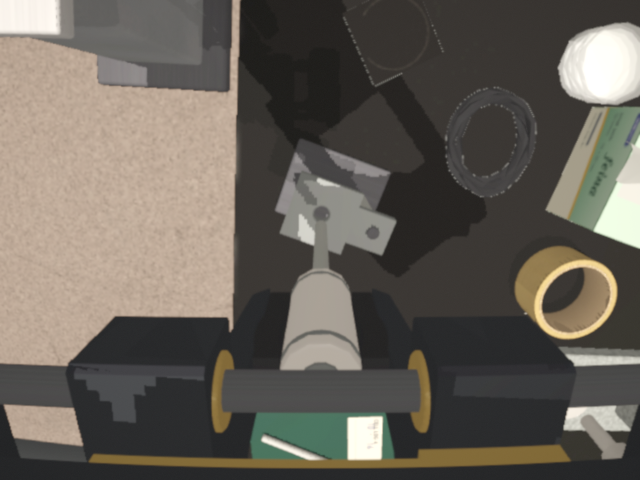

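```bash
python3 -m crank '{"claw":[0,0,0,0,0,0,0,0,0,0,0,0,0,0,0,0,0,0,0],"linear":[[0,4,-10],[0,7.6,-19.5],[0,7.6,-19.5],[0,7.6,-19.5],[0,7.6,-19.5],[0,7.6,-19.5],[0,7.6,-19.5],[0,7.6,-19.5],[0,7.6,-19.5],[0,7.6,-19.5],[0,7.6,-19.5],[0,7.6,-19.5],[0,7.6,-19.5],[0,7.6,-19.5],[0,7.6,-19.5],[0,3.8,-9.3],[0,0,0],[0,0,0],[0,0,0]],"spin":[0,0,0,0,0,0,0,0,0,0,0,0,0,0,0,0,0,0,0]}' && python3 -m crank '{"claw":[0,0,0,0,0,0],"linear":[[10,0,0],[10,0,0],[8,0,0],[3,0,0],[0,0,0],[0,0,0]],"spin":[0,0,0,0,0,0]}' && python3 - <<'E'
from h import *
T=tool(); print(T[:3,3])
c=cap('wrist','w9.png'); z=T[2,3]-.1497
for l,zz in (('probe_tip',z),('bore',.116)):
    for x in r.landmark_of('wrist',l)[:2]: print(l,np.round(x['at'],1),round(x['p'],2),toz(c,[x['at'][1],x['at'][0]],zz)[0].round(4))
print('tip z',z,'pred',proj(c,[T[0,3],T[1,3],z])[0],proj(c,[.5137,.0045,.116])[0])
cs=cap('scene','s9.png')
print(proj(cs,[[T[0,3],T[1,3],z],[.5137,.0045,.116]]), [ (l,r.landmark_of('scene',l)[:1]) for l in ('bore','probe_tip')])
a=cv2.resize(c['pixels'][180:270,270:370],None,fx=5,fy=5,interpolation=cv2.INTER_CUBIC)
b=cv2.resize(cs['pixels'][200:290,290:350],None,fx=5,fy=5,interpolation=cv2.INTER_CUBIC)
cv2.imwrite('pics/c9.png',np.hstack([a,b[:450]])); print(a.shape,b.shape)
E
```

```text
t: 24.15
tcp_pos: [0.5137, 0.0026, 0.3124]
orientation: [-40.3, 90.0, -126.0]
contact_force: [-0.8, -0.4, -0.0]
grip_width: 0.263
t: 24.75
tcp_pos: [0.5139, 0.0032, 0.2815]
orientation: [85.0, 90.0, -0.7]
contact_force: [-0.9, -0.5, -0.5]
grip_width: 0.263
[0.51393577 0.00320075 0.2814918 ]
probe_tip [223.1 319. ] 0.64 [0.5127 0.005  0.1318]
bore [215.8 320.3] 0.76 [0.5134 0.0064 0.116 ]
tip z 0.13179179932629004 pred [320.66039653 225.76050667] [320.46874077 218.38065322]
[[319.90854024 238.75279498]
 [319.71166735 243.22769463]] [('bore', [{'at': [245.8, 322.1], 'p': 0.58}]), ('probe_tip', [{'at': [238.7, 319.1], 'p': 0.74}])]
(450, 500, 3) (450, 300, 3)
```

View pics/c9.png

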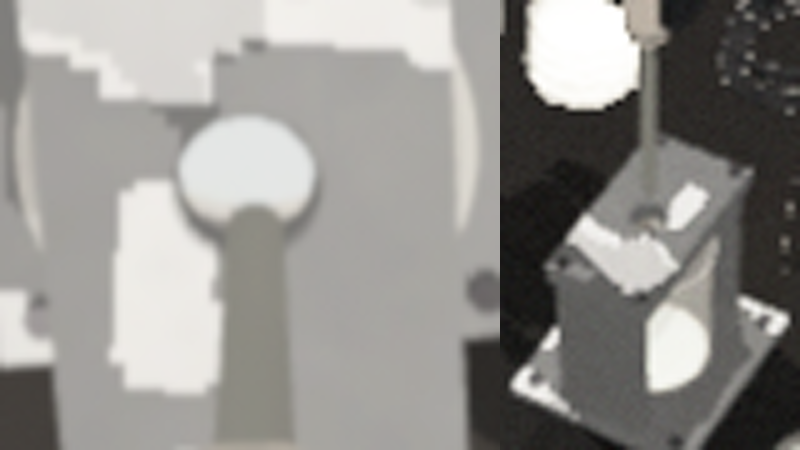

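```bash
python3 - <<'E'
from h import *
a=np.linspace(0,2*np.pi,60); ring=lambda x,y,z,R_:np.c_[x+R_*np.cos(a),y+R_*np.sin(a),np.full(60,z)]
ims=[]
for k in range(2):
    c=cap('wrist'); T=tool(); z=T[2,3]-.1497; print(T[:3,3])
img=c['pixels'][180:270,270:370].copy(); img=cv2.resize(img,None,fx=5,fy=5,interpolation=cv2.INTER_CUBIC)
def dr(img,P,col): cv2.polylines(img,[np.round((proj(c,P)-[270,180]+.5)*5).astype(np.int32)],True,col,1)
A=img.copy(); dr(A,ring(.5137,.0045,.116,.01),(0,0,255)); dr(A,ring(T[0,3],T[1,3],z,.004),(0,200,0))
B=img.copy(); dr(B,ring(.513,.0060,.116,.01),(0,0,255)); dr(B,ring(T[0,3],T[1,3]-.001,z,.004),(0,200,0))
cv2.imwrite('pics/o9.png',np.hstack([A[:330,100:400],B[:330,100:400]]))
E
```

```text
[0.51392666 0.00324057 0.28163474]
[0.51389583 0.00326699 0.28159775]
```

View pics/o9.png

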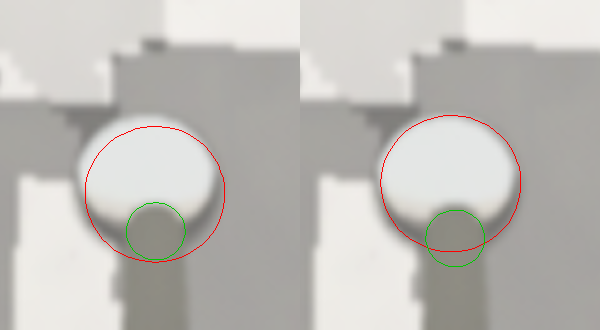

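```bash
python3 -m crank '{"claw":[0,0,0,0,0,0],"linear":[[0,-1.1,-2.6],[4,0,0],[4,0,0],[3,0,0],[0,0,0],[0,0,0]],"spin":[0,0,0,0,0,0]}' && python3 - <<'E'
from h import *
a=np.linspace(0,2*np.pi,60); ring=lambda x,y,z,R_:np.c_[x+R_*np.cos(a),y+R_*np.sin(a),np.full(60,z)]
c=cap('wrist'); T=tool(); z=T[2,3]-.1497; print(T[:3,3],z)
img=cv2.resize(c['pixels'][180:270,270:370],None,fx=5,fy=5,interpolation=cv2.INTER_CUBIC)
def dr(img,P,col,c=c,o=[270,180],s=5): cv2.polylines(img,[np.round((proj(c,P)-o+.5)*s).astype(np.int32)],True,col,1)
A=img.copy(); dr(A,ring(.5126,.0060,.116,.01),(0,0,255)); dr(A,ring(T[0,3],T[1,3],z,.004),(0,200,0))
cs=cap('scene'); u,v=proj(cs,[.513,.006,.116])[0].astype(int)-[25,27]
S=cv2.resize(cs['pixels'][v:v+55,u:u+50],None,fx=6,fy=6,interpolation=cv2.INTER_CUBIC)
S2=S.copy(); dr(S2,ring(.5126,.0060,.116,.01),(0,0,255),cs,[u,v],6); dr(S2,ring(T[0,3],T[1,3],z,.004),(0,200,0),cs,[u,v],6)
cv2.imwrite('pics/o10.png',np.hstack([A[:330,100:400],S,S2])[:330])
E
```

```text
t: 25.75
tcp_pos: [0.5125, 0.0057, 0.2702]
orientation: [-109.2, 90.0, 165.0]
contact_force: [-0.8, -1.3, 0.3]
grip_width: 0.262
[0.51257216 0.00571298 0.27041084] 0.12071084159190915
```

```bash
python3 - <<'E'
from h import *
a=np.linspace(0,2*np.pi,60); ring=lambda x,y,z,R_:np.c_[x+R_*np.cos(a),y+R_*np.sin(a),np.full(60,z)]
c=cap('wrist'); T=tool(); z=T[2,3]-.1497
for nm,P in (('hole',ring(.5126,.006,.116,.01)),('tip',ring(T[0,3],T[1,3],z,.004))):
    q=proj(c,P); print(nm,'L,R,T,B',q.min(0).round(1),q.max(0).round(1))
g=cv2.cvtColor(c['pixels'],cv2.COLOR_BGR2GRAY)
for v in range(198,240,2): print(v,*g[v,298:344])
for k in range(3):
    c=cap('wrist'); x=r.landmark_of('wrist','bore'); y=r.landmark_of('wrist','probe_tip')
    print([toz(c,[i['at'][1],i['at'][0]],.116)[0].round(4)[:2] for i in x[:1]],[toz(c,[i['at'][1],i['at'][0]],z)[0].round(4)[:2] for i in y[:1]])
E
```

```text
hole L,R,T,B [306.2 209.5] [335.2 237.5]
tip L,R,T,B [314.8 220.1] [326.6 231.5]
198 216 216 216 215 215 215 215 215 215 211 201 208 209 177 152 149 146 137 134 134 134 133 134 142 159 166 166 166 167 167 167 167 166 167 168 168 168 167 166 166 166 165 165 165 165 165
200 206 210 210 210 210 210 210 210 210 201 165 153 167 165 162 164 164 162 162 163 163 163 163 163 166 166 166 167 167 166 167 167 166 167 169 169 169 169 168 167 166 166 166 165 165 165
202 154 151 150 147 147 146 146 146 146 142 132 129 131 133 141 157 164 165 165 166 167 167 166 167 166 166 166 167 166 167 167 167 167 168 168 169 169 169 168 167 167 166 166 166 166 165
204 160 159 154 137 128 126 127 127 126 126 126 127 126 127 132 143 148 152 161 165 166 166 166 167 167 166 167 167 167 167 168 168 168 168 169 168 169 168 167 166 167 167 166 166 166 166
206 162 162 157 138 128 126 126 127 127 127 126 126 127 127 126 127 127 136 154 162 165 166 166 166 166 167 167 168 168 168 168 168 168 168 169 168 169 169 168 166 166 167 167 167 166 167
208 163 163 158 143 135 131 128 127 127 127 127 127 127 126 126 126 127 128 132
[... 2361 characters left out ...]
165
234 236 236 236 236 235 235 235 235 234 231 222 203 170 137 120 119 125 134 138 139 139 140 140 140 140 140 139 139 135 127 121 122 128 136 146 157 163 165 165 165 165 165 165 165 165 165
236 236 236 235 235 235 235 234 234 234 235 234 231 215 176 146 137 135 136 139 139 140 139 140 140 140 140 139 139 136 131 134 141 149 156 161 163 164 165 165 166 165 165 165 165 165 165
238 235 235 234 234 234 234 234 234 234 235 235 234 226 191 165 156 146 140 138 139 139 139 140 140 141 140 139 139 140 146 155 162 164 164 163 164 164 164 164 165 165 165 165 165 165 165
[array([0.4204, 0.0365])] [array([0.5141, 0.0057])]
[array([0.513 , 0.0053])] [array([0.5123, 0.0075])]
[] [array([0.5138, 0.0058])]
```

```bash
python3 -m crank '{"claw":[0,0,0,0,0,0,0,0],"linear":[[0,0,-0.7],[3,0,0],[3,0,0],[3,0,0],[3,0,0],[3,0,0],[0,0,0],[0,0,0]],"spin":[0,0,0,0,0,0,0,0]}'
```

```text
t: 27.15
tcp_pos: [0.5125, 0.0064, 0.2553]
orientation: [-113.3, 90.0, 161.0]
contact_force: [-0.2, 0.1, -0.1]
grip_width: 0.26
```

```bash
python3 -m crank '{"claw":[0,0,0,0,0,0,0,0,0,0,0,0,0,0],"linear":[[5,0,0],[5,0,0],[5,0,0],[5,0,0],[5,0,0],[5,0,0],[5,0,0],[5,0,0],[5,0,0],[5,0,0],[0,0,0],[0,0,0],[0,0,0],[0,0,0]],"spin":[0,0,0,0,0,0,0,0,0,0,0,0,0,0]}'; python3 - <<'E'
from h import *
c=cap('wrist'); T=tool(); s=r.get_state(); print(T[:3,3],'tip z',T[2,3]-.1497,s['contact_force'],s['t'])
a=np.linspace(0,2*np.pi,60); P=np.c_[.5126+.01*np.cos(a),.006+.01*np.sin(a),np.full(60,.116)]
q=proj(c,P); print(q.min(0).round(1),q.max(0).round(1)); Q=P.copy(); Q[:,:2]=(P[:,:2]-[.5126,.006])*.4+T[:2,3]; q2=proj(c,Q);print('stem',q2.min(0).round(1),q2.max(0).round(1))
g=cv2.cvtColor(c['pixels'],cv2.COLOR_BGR2GRAY)
for v in range(int(q.min(0)[1])-6,int(q.max(0)[1])+6,2): print(v,*g[v,296:346])
cs=cap('top')
for n,z in (('spatula',.006),): 
    for m in r.trace('top',n)[:1]: P=toz(cs,np.argwhere(m['mask'])[:,::-1],z)[:,:2]; print(n,m['p'],cv2.minAreaRect((P*1000).astype(np.float32)))
E
```

```text
t: 28.55
tcp_pos: [0.5127, 0.0064, 0.2057]
orientation: [70.1, 90.0, -15.7]
contact_force: [0.3, -0.1, -0.5]
grip_width: 0.264
[0.51265902 0.00642622 0.20568619] tip z 0.05598619220682996 [ 0.15106406 -0.61293634 -0.45150478] 28.6
[302.  236.8] [338.8 271.6]
stem [313.2 246.7] [327.9 260.6]
230 128 127 127 127 128 127 128 128 127 128 128 127 127 127 127 127 127 128 127 128 127 128 127 128 128 129 128 128 129 128 129 129 129 130 129 129 128 129 129 129 129 129 129 130 130 131 131 130 130 130
232 127 128 127 127 127 128 128 127 127 128 128 127 127 127 127 127 127 127 128 128 127 128 128 128 128 128 128 129 129 129 129 129 129 129 129 129 129 129 129 129 129 129 129 129 130 131 131 131 131 130
234 129 128 127 127 127 128 128 128 128 128 127 128 128 127 127 127 128 128 127 127 127 128 128 128 128 129 129 129 130 129 129 129 129 129 129 129 129 129 129 130 129 130 129 129 130 131 131 131 131 130
236 128 128 127 127 128 128 128 127 127 127 128 127 127 128 128 128 127 128 126 126 126 126 126 126 127 128 127 127 127 127 127 127 128 127 128 127 128 128 128 129 129 130 129 129 130 131 131 131 
[... 3499 characters left out ...]
 163 163 163 165 166 168 170 167 160 153 150 141 136 127 124 124 123 123 123 123 123 123 125 127 128 129 129 133 142 150 156 162 164 169 169 168 166 166 165 165 165 165 165 165 165
274 161 161 160 161 163 164 167 167 166 159 150 139 130 129 139 151 157 159 159 160 163 163 163 164 164 164 165 167 169 169 168 166 159 147 135 126 123 124 135 148 159 167 169 169 168 166 165 165 164 165
276 160 160 161 165 168 166 157 140 127 124 129 142 159 167 174 177 177 178 178 177 178 178 178 177 178 178 178 178 178 178 178 178 177 176 174 169 160 148 135 125 123 125 138 157 169 171 167 165 164 164
spatula 0.61 ((435.86376953125, 295.84832763671875), (7.582862854003906, 159.7943572998047), 4.429627895355225)
```

```bash
python3 - <<'E'
from h import *
s=r.get_state(); print(s['t'],s['tcp_pos'],s['contact_force'],s['grip_width'],np.abs(s['joint_velocities']).max()); print(r.close_job())
E
```

```text
28.7 [0.51259588 0.00641223 0.20562582] [ 0.0837281   0.25355775 -0.04210627] 0.2613849981903882 0.14685765047349514
the job is handed in; nothing more can be done
None
```

The spatula is in the tray's long compartment and the probe is held still in the guide hole. I handed the job in at 28.7 s of the 72 s allowed. No verdict is reported, so what follows rests on my own checks.

- **Spatula:** From close up after release it measured less than 1 mm off the tray's length axis and within about 1.5 mm of the slot centre lengthwise. It was parallel to the tray to about 0.3°. The last view from the top camera showed it in the same place.
- **Probe:** I gripped it by the handle at 30 N, lifted it straight out of the holder and moved it over the hole. I corrected its position over the hole twice, from wrist pictures taken there, before lowering it.
- **Last checks:** The stem is within about 0.3 mm of the hole's centre line sideways, measured in the wrist picture. Along the camera's viewing direction it is about 0.2 mm off; that is worked out from the arm's reported position, since the hole's rim hides the stem there. The tip is at about 56 mm height. Wrist force was under 1 N (noise level) throughout the descent, and the joints were still at the end.

- **Disagreements:** My first measurement of the hole was about 1.8 mm off the later one taken with the probe next to it. I used the later one. Single network detections of the hole and tip scattered by 1 to 2 mm and were sometimes plainly wrong, so I relied on the edges in the pictures.
- **Not seen:** I had reached the limit of 12 pictures before the final descent, so the last two checks of the probe in the hole were made from pixel values rather than by eye.

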